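Weigh a wrapped gift on the sprung hook

TASK

Weigh the blue wrapped gift for posting: hang it by the window of its red handle board on the hook of the parcel scale, letting the sprung hook take the weight gradually so that it neither drops nor springs back when you let go. Once the gift hangs free and the hook has come to rest, press the console's green button fully down to record the weight, let the button come back up, and leave the gift hanging. Do not force the hook, do not press the button before the hook is still, and leave the other things where they are.

Things in the scene. Friction and masses are not known exactly. Their poses are not given: they have to be found in the camera images.
- scale: Parcel scale, fixed to the table: a 160 x 150 x 16 mm grey foot with, at its middle, a 30 mm square aluminium column and a 50 x 60 mm grey head on top up to 380 mm high (a 14 mm stud on it reaches 402 mm). Origin: centre of the foot's underside, on the table, on the column's axis; z up. The steel hook reaches out from the column along the scale's own -x, so the gift is brought in from the -x side, moving to +x.
- hook_seat (a point): Middle of the hook's seat, on top of its bar, 140 mm from the column's axis along the scale's -x; 250 mm above the table when unloaded. The hook is an 8 mm round steel bar: a seat with 14 mm of level length, then an upturned point whose top is 13 mm above the seat and whose end is 24 mm farther out; behind the seat the bar steps up 12 mm and runs level back to the carriage. It goes down with the hook. Axes as the scale's.
- hook (a joint): Downward travel of the sprung hook in m: 0 unloaded, stop at 0.078. A soft spring: it dips some centimetres with the gift, short of the stop, and bobs for 1 to 3 s if disturbed. While the gift is held the hook just follows it: only the force on the tool tells when the spring bears all the weight. Lower at 30 to 40 mm/s; letting go with a newton too much or too little makes it jump.
- gift: The gift, loose: a blue box with white bands, 80 (x) x 100 (y) x 70 (z) mm, with an upright red rigid handle board on its top. Origin: centre of the box's underside; z up. The board is 10 mm thick in the gift's x, 70 mm wide in y, and runs from 70 to 185 mm height; it has one window right through along x, 44 mm wide (y) and 40 mm high, from 88 to 128 mm height. It weighs under 1 kg, differently each time, which cannot be seen.
- window_top (a point): Middle of the upper edge of the window in the gift's handle board, 128 mm above the gift's underside; this edge rests on the hook. Axes as the gift's.
- handle_grip (a point): Good place to pinch the handle board across its 10 mm thickness (along the gift's x): 168 mm above the gift's underside, 40 mm above window_top, 17 mm below the board's top edge. Axes as the gift's.
- console: Recording console, fixed: a grey box 90 (x) x 120 (y) x 30 mm with a green display at its +y end and a green button 25 mm to its -y side of the middle. Origin: centre of its underside on the table, z up.
- record_top (a point): Middle of the top face of the green push button on the console, 32 mm across, pressed straight down.
- record (a joint): Downward travel of the green button in m: 0 up, 0.006 fully down (sprung, about 4 N at full travel; pressing on to 6 N makes sure).
- tub: Yellow modelling-clay tub with a blue lid, 56 mm across, 60 mm high, loose; bystander. Origin: centre of its underside.
- tape: Orange roll of tape lying flat, 84 mm across, 24 mm high, loose; bystander. Origin: centre of its underside.
- present: Flat green present with red bands, 90 (x) x 130 (y) x 45 mm, loose; bystander. Origin: centre of its underside.
Things that resemble listed ones, but are neither listed nor needed, are in the scene too. What is shaped like the console but orange or purple is not meant.

How it is judged:
By the outcome, as a careful person would: the job done as asked, in the order asked, and still so for the second after the job is handed in, with the robot touching nothing.
It also fails if it takes over 61 s, if anything falls off the work surface, if the arm or the gripper's body presses on something with over 40 N, if the wrist force passes 120 N, or if a joint passes its speed limit or range.

ROBOT

A 6-joint arm with a two-finger parallel gripper is mounted at the origin on the work surface. World frame = base frame: x ahead of the robot, y to its left, z up, the work surface at z = 0. Lengths are in mm, angles in rad, forces in N, time in s.
With the tool pointing down it reaches from about 300 to 775 mm from the base axis. Payload 14.6 kg.
Tool frame: the origin (TCP) lies on the front face of the gripper's body, between the roots of the fingers; the fingertips stand 97 mm ahead of it and the grasp point (between the pads) lies 78 mm ahead of it; z points along the fingers, y is the line along which they close (so a half turn about z gives the same grasp; the last joint's range is limited). The gripper opens to 94 mm and grips with 3 to 60 N. Pads are 16 mm wide; open, the fingers measure 119 mm over their backs; the gripper's body (75 mm by 177 mm) begins 78 mm behind the grasp point.
Start: joints at [-1.37, 0.3, 1.521, -0, 1.321, -0.067], TCP at [145.529, -530.388, 302.646] pointing down, gripper open.
Joint ranges: [-3.03, 3.03], [-0.79, 2.21], [0.23, 2.52], [-1.04, 4.18], [0, 3.07], [-2.55, 2.55]. Speed limits (rad/s): [2.22, 2.22, 2.57, 3.14, 3.14, 3.14].

INTERFACE

Orientations are given as [roll, pitch, yaw] about the fixed x, y, z axes, in that order (R = Rz(yaw) Ry(pitch) Rx(roll)).
In Python, from cell import * gives the robot as it stands.
- The arm moves only by the tool carry_out, never from a script. Its arguments are lists of equal length, an entry for each row: "slide": the shift along the world's x, y, z scaled (see below), a list of three; "dr": the turn, a rotation vector about the world's x, y, z scaled (see below), a list of three; "gripper": the opening in per cent of the stroke, from 0 (shut) to 100 (fully open). A call has 1 to 10 rows; each row is the pose to reach, as a shift and turn from the pose commanded when the call began, turning the shorter way round; what a row does not reach only later rows make up. The controller multiplies each number of a shift by 0.25 m and each number of a turn by 360 degrees. A row lasts 1/12 s, in which the tool goes at most 41.7 mm and 7.16 degrees, less where a joint would pass 70% of its speed; a pose out of reach is approached as far as the arm can. A call with a number of a shift or a turn outside -1 to 1 is refused whole. A call with a gripper value outside its range is refused whole. The fingers move at their own pace and stop on an object; "newtons" is the grip in N (left out, the last holds). Time passes only in rows, so rows that repeat a pose let the fingers close. It gives the time, the measured TCP pose, the force, the opening and the grip force at its end, in the units of the state.
- read_state(): the state, without advancing time (a new reading comes with each control period).
- camera(name): name is "scene" or "top"; returns the picture (384x512x3 uint8, red, green, blue); there is no depth.
- camera_model(name): a dict with "vfov" (degrees; the focal length in pixels is half the picture's height over the tangent of half this angle, whatever the lens; pixels are square), "cx", "cy" (the principal point, pixels), "k1" (the pictures are not rectified: a ray, as slopes to the right and down, at radius r is drawn at 1 + k1 r^2 times it, then the intrinsics apply), "R" (3x3) and "t" (3): a world point X has camera coordinates R X + t. Camera axes: x right, y down, z forward; pixel columns grow to the right and rows downward; lengths in mm; the calibration is good to about 2 mm. A picture is of the moment at which its call begins. camera_model takes no time and is no camera call.
- sign_off(): hands the job in; it is judged then, once.
The state is a dict: "clock": time; "joints": joint angles; "qd": joint speeds; "effort": joint torques, N m; "eef_pos": TCP position; "eef_rot": TCP orientation; "wrist_force": force on the tool from outside, world axes, zero at the start; "moment": the same for the moment, N m; "finger_gap": finger opening in mm; "finger_force": force on a finger pad.
Only numpy, scipy, OpenCV 4.12 (cv2) and the standard library are available. Lean on these libraries where they do the work, as an engineer would, in place of code of your own. Each camera call takes 0.05 s, during which the arm holds its last target. There are 200 camera calls.

## Working session

There is one attempt and no reset: what is moved stays moved. The work goes in short steps, Python scripts to look and compute and a tool call to move; the robot and the scene stay as the last step left them, time stands still between calls to the robot, and variables do not carry over. Pictures are saved under pics/ and viewed, at most 10 in all, crops included, and the job is handed in when it is done.

Besides the shell and the picture viewer there is one more tool, called after ">>>" as name(argument=value, ...) on one line, values as JSON. carry_out: Moves the arm, as the interface text tells. Its arguments: {"type":"object","properties":{"slide":{"type":"array","items":{"type":"array","items":{"type":"number","minimum":-1,"maximum":1}}},"dr":{"type":"array","items":{"type":"array","items":{"type":"number","minimum":-1,"maximum":1}}},"gripper":{"type":"array","items":{"type":"number"}},"newtons":{"type":"number"}},"required":["slide","dr","gripper"]}

```bash
mkdir -p pics; ls; python3 - <<'E'
from cell import *
import cv2
for n in("scene","top"):
    cv2.imwrite(f"pics/{n}0.png",cv2.cvtColor(camera(n),cv2.COLOR_RGB2BGR)); print(n,camera_model(n))
print(read_state())
E
```

```text
pics
scene {'vfov': 49.17470230476701, 'cx': 256.85560117001614, 'cy': 193.48359608352396, 'k1': -0.1480296451230134, 'R': array([[-0.5195596 ,  0.85441916, -0.00507226],
       [ 0.72625817,  0.43848393, -0.52941564],
       [-0.45011876, -0.27874674, -0.84834743]]), 't': array([ 262.40045057, -326.10329401, 1357.03821934])}
top {'vfov': 57.50354498616047, 'cx': 257.2888701517942, 'cy': 188.89108863961857, 'k1': 0.00436434484439008, 'R': array([[ 0.02667808, -0.99916876, -0.03082307],
       [-0.99020762, -0.02218699, -0.13782815],
       [ 0.13702971,  0.03419822, -0.98997643]]), 't': array([ 39.96326979, 587.64722553, 868.93236663])}
{'clock': 0.1, 'joints': array([-1.36958657e+00,  3.00391454e-01,  1.52154933e+00,  3.55926787e-05,
        1.32072385e+00, -6.65679203e-02]), 'qd': array([ 0.00100146, -0.00251558, -0.00304807, -0.00065542, -0.00234441,
        0.00017882]), 'effort': array([-3.99223090e-04, -5.32644761e+01, -3.53284800e+01,  7.09098321e-02,
        2.34447228e-02, -6.20206674e-05]), 'eef_pos': array([ 145.51373619, -530.24533121,  302.14339894]), 'eef_rot': array([-3.14052534e+00, -1.05706794e-04,  2.67768798e-01]), 'wrist_force': array([-0.01212372, -0.35653278,  0.74265096]), 'moment': array([-0.02589437, -0.02064233, -0.0116503 ]), 'finger_force': 0.0, 'finger_gap': 94.18888225916896}
```

View pics/scene0.png

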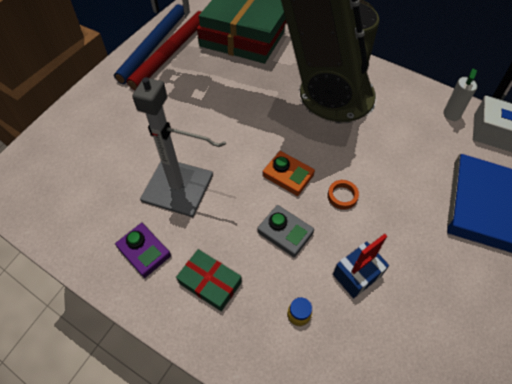

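View pics/top0.png

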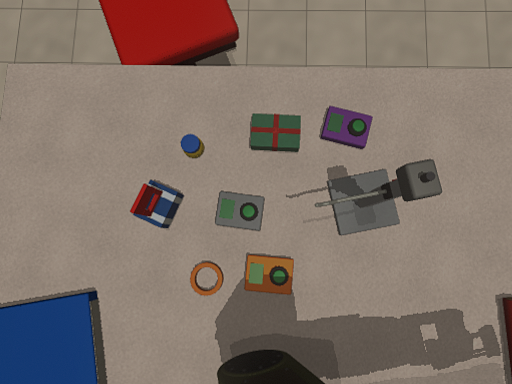

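The scene view shows the gift at (362,268), the scale foot at (178,188) with the hook tip at about (222,144), and a grey console at (286,230). The top view has the gift at (157,204), the hook tip at about (289,196) or (320,204) (one of them is a shadow), and the grey console at (240,210).

Three things are shaped like the console: orange at scene (289,172), purple at (143,249) and grey at (286,230). Grey fits the description. I'll confirm in one enlarged montage.

```bash
python3 - <<'E'
import cv2,numpy as np
s=cv2.imread("pics/scene0.png");t=cv2.imread("pics/top0.png")
def c(im,x,y,w,h,W=400,H=300):
    o=cv2.resize(im[y:y+h,x:x+w],(W,H),interpolation=cv2.INTER_CUBIC)
    f=W/w
    for k in range(0,w,10):
        cv2.line(o,(int(k*f),0),(int(k*f),4 if (x+k)%20 else 9),(0,255,255),1)
        if (x+k)%20==0: cv2.putText(o,str(x+k),(int(k*f),18),0,.32,(0,255,255),1)
    for k in range(0,h,10):
        cv2.line(o,(0,int(k*f)),(4 if (y+k)%20 else 9,int(k*f)),(0,255,255),1)
        if (y+k)%20==0: cv2.putText(o,str(y+k),(10,int(k*f)+4),0,.32,(0,255,255),1)
    return o
m=np.vstack([np.hstack([c(s,320,220,80,60+15-15),c(t,120,170,80,60)]),np.hstack([c(s,140,120,100,75),c(t,280,160,80,60)])])
cv2.imwrite("pics/m1.png",m)
m=np.hstack([c(s,250,190,80,60),c(t,210,180,80,60)])
cv2.imwrite("pics/m2.png",m)
E
```

```text
(no output)
```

View pics/m1.png

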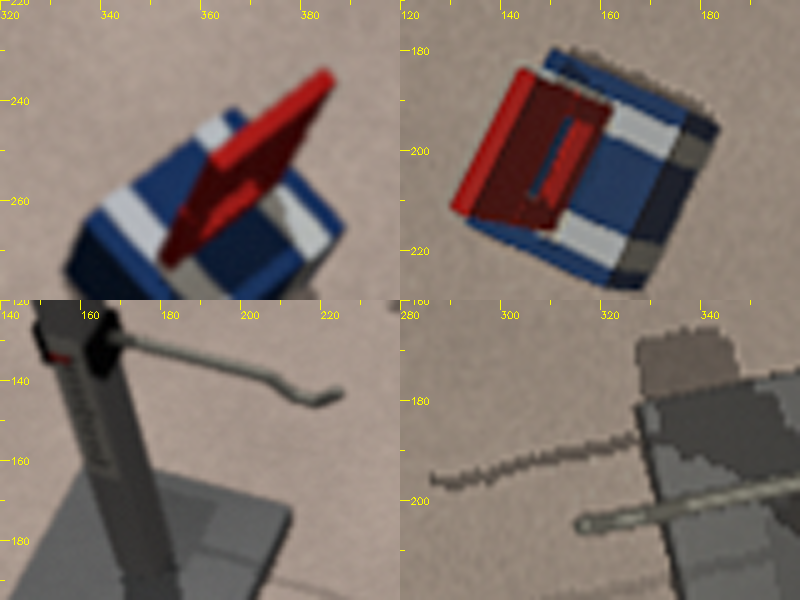

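View pics/m2.png

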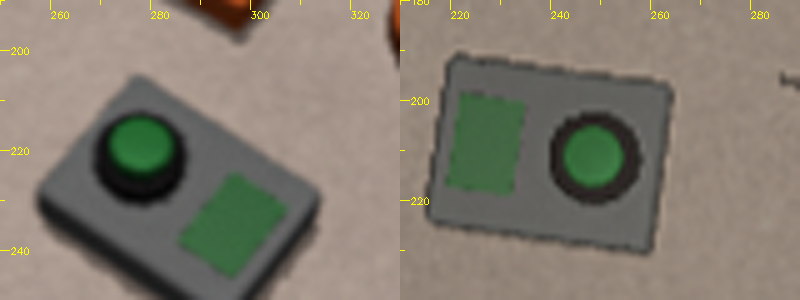

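The crops confirm the grey console, with its button at scene (277,218) and top (249,211). The board's top-face centre is at scene (374.6,243.7) and top (138.9,198.3). The hook tip is at scene (225,142.5) and top (316,205); the darker line at top (289,196) is a shadow. Next I fit poses from both views.

```bash
cat > h.py <<'E'
from cell import *
import numpy as np, cv2
from scipy.optimize import least_squares
CM={n:camera_model(n) for n in("scene","top")}
def proj(n,X):
    m=CM[n]; c=np.asarray(X,float).reshape(-1,3)@np.array(m["R"]).T+m["t"]; s=c[:,:2]/c[:,2:]
    f=192/np.tan(np.radians(m["vfov"]/2)); s=s*(1+m["k1"]*(s**2).sum(1,keepdims=True))
    return f*s+[m["cx"],m["cy"]]
def tri(ps,pt):  # triangulate, and residual px
    r=least_squares(lambda X:np.r_[proj("scene",X)[0]-ps,proj("top",X)[0]-pt],[450,0,100]); return r.x.round(1),r.fun.round(1)
def place(p,L):
    c,s=np.cos(p[2]),np.sin(p[2]); L=np.asarray(L,float)
    return np.c_[p[0]+c*L[:,0]-s*L[:,1],p[1]+s*L[:,0]+c*L[:,1],L[:,2]]
def fit(obs,p0): # obs: (cam,local,pixel)
    def f(p): return np.concatenate([proj(n,place(p,[l]))[0]-u for n,l,u in obs])
    r=least_squares(f,p0,loss="soft_l1",f_scale=2); return r.x.round(3),f(r.x).round(1).reshape(-1,2)
E
python3 - <<'E'
from h import *
for n in CM: print(n,"cam at",(-np.array(CM[n]["R"]).T@CM[n]["t"]).round())
print("board top",tri((374.6,243.7),(138.9,198.3)))
a=tri((386,235),(145.7,184.3)); b=tri((363,252.3),(132,212.5)); print("board ends",a,b)
print("tip",tri((224.5,142.8),(316,205)))
print("button",tri((279,215.5),(248.5,211)))
print("console corners",tri((276,205),(219,190.5)),tri((312,228),(214.5,224)), tri((257,229),(264,196.5)))
q=tri((374.6,243.7),(138.9,198.3))[0]
d=b[0]-a[0]; yaw=np.arctan2(d[1],d[0])-np.pi/2
print("yaw0",yaw)
obs=[("scene",(0,0,185),(374.6,243.7)),("top",(0,0,185),(138.9,198.3)),
("scene",(0,-35,185),(386,235)),("top",(0,-35,185),(145.7,184.3)),("scene",(0,35,185),(363,252.3)),("top",(0,35,185),(132,212.5))]
print("gift",fit(obs,[q[0],q[1],yaw]))
for sgn in(1,):
  print("foot top-image corners", [tri(u,v) for u,v in [((213,172.5),(340,235)),((193,214),(328,181)),((166,162),(399,220))]])
E
```

```text
scene cam at [984. 297. 980.]
top cam at [462.  23. 942.]
board top (array([539.6, 311.6, 182. ]), array([-0.5,  0.1, -0.5,  0.2]))
board ends (array([552.8, 302.9, 231.7]), array([-12.6,   1.3, -11.5,   5.3])) (array([524.4, 321. , 125.6]), array([11.6, -1.2, 10.8, -5. ]))
tip (array([527. , -68.2, 260.6]), array([-0., -0., -0.,  0.]))
button (array([525.9,  75.7,  64.7]), array([-0.7, -0. , -0.6,  0.3]))
console corners (array([567.8, 111.6, 207.8]), array([ 9.8,  0.3,  8.8, -4.3])) (array([494.5, 161.3,  30.1]), array([ 1.1, -0. ,  1. , -0.5])) (array([568.4,  37.8,  24. ]), array([-0.4, -0. , -0.4,  0.2]))
yaw0 1.0033838937092812
gift (array([539.941, 310.234,   1.177]), array([[ -0.8,  -0.7],
       [ -0.4,  -0. ],
       [-24.2,  17.1],
       [ -0.1,  -0.4],
       [ 22.4, -18.3],
       [ -0.6,   0.3]]))
foot top-image corners [(array([ 473.4, -164.6,    9.2]), array([-0.2, -0. , -0.1,  0.1])), (array([ 614.8, -131.6,   16.5]), array([-0.4, -0.1, -0.4,  0.2])), (array([ 513.6, -314. ,    5.5]), array([-3. , -0.8, -2.4,  1.3]))]
```

```bash
python3 - <<'E'
from h import *
a=tri((386,235),(132,212.5)); b=tri((363,252.3),(145.7,184.3)); print("board ends",a,b)
print("box corners",tri((363.8,241.5),(133.5,214.5)))
d=b[0]-a[0]; yaw=np.arctan2(d[1],d[0])-np.pi/2
obs=[("scene",(0,0,185),(374.6,243.7)),("top",(0,0,185),(138.9,198.3)),
("scene",(0,-35,185),(386,235)),("top",(0,-35,185),(132,212.5)),("scene",(0,35,185),(363,252.3)),("top",(0,35,185),(145.7,184.3))]
g,r=fit(obs,[539,310,yaw]); print("gift",g,yaw,"\n",r)
print("button",tri((278,218.8),(248.7,211)))
sc=[("scene",(-164,0,260),(224.5,142.8)),("top",(-164,0,260),(316,205)),
("scene",(-80,-75,16),(213,172.5)),("top",(-80,-75,16),(340,235)),("scene",(-80,75,16),(193,213)),("top",(-80,75,16),(328,181)),("top",(80,-75,16),(399,220)),
("scene",(-140,0,246),(218.7,144.7)),("scene",(0,0,402),(147,81)),("top",(0,0,402),(427,176))]
for y in(-1.8,-1.57,-1.3):
  # scale -x points to +y => yaw ~ -pi/2
  p,r=fit(sc,[545,-210,y]); print(p,"\n",r)
print("seat",place(p,[(-140,0,250)]))
E
```

```text
board ends (array([507.9, 324.8, 181.7]), array([-0.6,  0.1, -0.5,  0.2])) (array([571. , 298.2, 183.2]), array([-0.5,  0. , -0.5,  0.2]))
box corners (array([516.4, 309.3, 154.3]), array([10.5, -1.1,  9.6, -4.5]))
gift [540.085 311.065  -1.967] -1.9697437919157843 
 [[-0.5 -0.5]
 [-0.7 -0.1]
 [-0.3 -0.7]
 [-1.   0.2]
 [-0.9  0.1]
 [-0.4 -0.5]]
button (array([527.4,  75.3,  49.5]), array([-0.3, -0. , -0.3,  0.1]))
[ 564.216 -222.949   -1.33 ] 
 [[ 2.2  0.4]
 [-2.4  1. ]
 [ 0.3 -1.5]
 [-0.2  0.5]
 [ 0.2  2.7]
 [-2.  -1. ]
 [ 0.9  2.3]
 [-1.7 -0. ]
 [-1.3 -0.5]
 [ 2.2 -1. ]]
[ 564.216 -222.949   -1.33 ] 
 [[ 2.2  0.4]
 [-2.4  1. ]
 [ 0.3 -1.5]
 [-0.2  0.5]
 [ 0.2  2.7]
 [-2.  -1. ]
 [ 0.9  2.3]
 [-1.7 -0. ]
 [-1.3 -0.5]
 [ 2.2 -1. ]]
[ 564.216 -222.949   -1.33 ] 
 [[ 2.2  0.4]
 [-2.4  1. ]
 [ 0.3 -1.5]
 [-0.2  0.5]
 [ 0.2  2.7]
 [-2.  -1. ]
 [ 0.9  2.3]
 [-1.7 -0. ]
 [-1.3 -0.5]
 [ 2.2 -1. ]]
seat [[530.82935252 -86.98822709 250.        ]]
```

Gift is at about (540, 311) with its x axis at -112.7°, and the seat at about (531, -88) with the scale's x axis at -76.2°. For the grasp I'll use tool yaw 157.3°, going to 193.8° at the hook, which keeps joint 6 in range. Moving now.

>>> carry_out(slide=[[0.47, 1, 0.06], [0.47, 1, 0.06], [0.47, 1, 0.06], [0.47, 1, 0.06], [0.47, 1, 0.06], [0.47, 1, 0.06], [0.47, 1, 0.06], [0.47, 1, 0.06]], dr=[[0, 0, 0.13], [0, 0, 0.13], [0, 0, 0.13], [0, 0, 0.13], [0, 0, 0.13], [0, 0, 0.13], [0, 0, 0.13], [0, 0, 0.13]], gripper=[60, 60, 60, 60, 60, 60, 60, 60])

```text
clock: 0.77
eef_pos: [264.2, -277.2, 318.0]
eef_rot: [3.141, -0.0, 1.092]
wrist_force: [-0.6, -0.4, -0.3]
finger_gap: 56.3
finger_force: 0.0
```

>>> carry_out(slide=[[0.47, 1, 0], [0.47, 1, 0], [0.47, 1, 0], [0.47, 1, 0], [0.47, 1, 0], [0.47, 1, 0], [0.47, 1, 0], [0.47, 1, 0]], dr=[[0, 0, 0.13], [0, 0, 0.13], [0, 0, 0.13], [0, 0, 0.13], [0, 0, 0.13], [0, 0, 0.13], [0, 0, 0.13], [0, 0, 0.13]], gripper=[60, 60, 60, 60, 60, 60, 60, 60])

```text
clock: 1.43
eef_pos: [381.7, -27.5, 317.4]
eef_rot: [-3.142, -0.001, 1.909]
wrist_force: [-0.2, -1.1, 1.0]
finger_gap: 56.3
finger_force: 0.0
```

>>> carry_out(slide=[[0.4, 0.84, 0], [0.4, 0.84, 0], [0.4, 0.84, 0], [0.4, 0.84, 0], [0.4, 0.84, 0], [0.4, 0.84, 0], [0.4, 0.84, 0]], dr=[[0, 0, 0.133], [0, 0, 0.133], [0, 0, 0.133], [0, 0, 0.133], [0, 0, 0.133], [0, 0, 0.133], [0, 0, 0.133]], gripper=[60, 60, 60, 60, 60, 60, 60])

```text
clock: 2.02
eef_pos: [481.9, 182.0, 316.6]
eef_rot: [-3.141, -0.001, 2.745]
wrist_force: [0.0, -0.4, -0.9]
finger_gap: 56.3
finger_force: 0.0
```

>>> carry_out(slide=[[0.232, 0.514, 0], [0.232, 0.514, 0], [0.232, 0.514, 0], [0.232, 0.514, 0], [0.232, 0.514, 0], [0.232, 0.514, 0]], dr=[[0, 0, 0], [0, 0, 0], [0, 0, 0], [0, 0, 0], [0, 0, 0], [0, 0, 0]], gripper=[60, 60, 60, 60, 60, 60])

```text
clock: 2.52
eef_pos: [539.0, 307.6, 316.5]
eef_rot: [-3.14, -0.001, 2.736]
wrist_force: [-0.3, -0.4, 0.9]
finger_gap: 56.7
finger_force: 0.0
```

```bash
python3 - <<'E'
from h import *
s=read_state(); print(s["clock"],s["joints"].round(3),s["eef_pos"].round(1),s["eef_rot"].round(3),s["wrist_force"].round(2))
S=camera("scene")[170:290,310:470];T=camera("top")[130:250,70:230]
f=lambda a:cv2.resize(cv2.cvtColor(a,cv2.COLOR_RGB2BGR),(400,300))
cv2.imwrite("pics/m3.png",np.hstack([f(S),f(T)]))
E
```

```text
2.5167 [ 0.46   0.451  1.283 -0.     1.409 -0.706] [539.  307.6 316.5] [-3.140e+00 -1.000e-03  2.736e+00] [-0.31 -0.38  0.89]
```

View pics/m3.png

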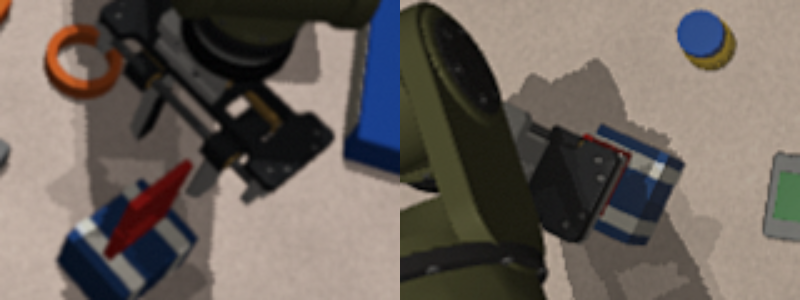

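The crop shows the open fingers above and on both sides of the red board (top view about (138,200)), with the finger line across the board's thickness. I lower by 70 mm and grip.

>>> carry_out(slide=[[0.004, 0.012, -0.12], [0.004, 0.012, -0.24], [0.004, 0.012, -0.28], [0.004, 0.012, -0.28], [0.004, 0.012, -0.28]], dr=[[0, 0, 0], [0, 0, 0], [0, 0, 0], [0, 0, 0], [0, 0, 0]], gripper=[60, 60, 60, 60, 60])

```text
clock: 3.03
eef_pos: [539.8, 310.5, 248.8]
eef_rot: [3.141, 0.0, 2.736]
wrist_force: [-0.8, 0.1, 1.2]
finger_gap: 56.7
finger_force: 0.0
```

>>> carry_out(slide=[[0, 0, 0], [0, 0, 0], [0, 0, 0], [0, 0, 0], [0, 0, 0], [0, 0, 0], [0, 0, 0], [0, 0, 0], [0, 0, 0], [0, 0, 0]], dr=[[0, 0, 0], [0, 0, 0], [0, 0, 0], [0, 0, 0], [0, 0, 0], [0, 0, 0], [0, 0, 0], [0, 0, 0], [0, 0, 0], [0, 0, 0]], gripper=[0, 0, 0, 0, 0, 0, 0, 0, 0, 0], newtons=45)

```text
clock: 3.87
eef_pos: [539.5, 311.1, 247.5]
eef_rot: [-3.141, -0.0, 2.737]
wrist_force: [-1.3, 0.5, -1.8]
finger_gap: 9.5
finger_force: 45.0
```

>>> carry_out(slide=[[0, 0, 0.05], [0, 0, 0.15], [0, 0, 0.27], [0, 0, 0.39], [0, 0, 0.5], [0, 0, 0.56], [0, 0, 0.58], [0, 0, 0.58], [0, 0, 0.58], [0, 0, 0.58]], dr=[[0, 0, 0], [0, 0, 0], [0, 0, 0], [0, 0, 0], [0, 0, 0], [0, 0, 0], [0, 0, 0], [0, 0, 0], [0, 0, 0], [0, 0, 0]], gripper=[0, 0, 0, 0, 0, 0, 0, 0, 0, 0])

```text
clock: 4.7
eef_pos: [539.4, 311.1, 391.0]
eef_rot: [-3.14, -0.002, 2.737]
wrist_force: [0.6, 0.2, -4.0]
finger_gap: 9.9
finger_force: 45.0
```

>>> carry_out(slide=[[-0.01, -0.06, 0], [-0.02, -0.18, 0], [-0.03, -0.32, 0], [-0.04, -0.46, 0], [-0.06, -0.6, 0], [-0.07, -0.74, 0], [-0.08, -0.86, 0], [-0.09, -0.95, 0], [-0.1, -1, 0], [-0.1, -1, 0]], dr=[[0, 0, 0.01], [0, 0, 0.02], [0, 0, 0.035], [0, 0, 0.05], [0, 0, 0.065], [0, 0, 0.08], [0, 0, 0.09], [0, 0, 0.1], [0, 0, 0.1027], [0, 0, 0.1027]], gripper=[0, 0, 0, 0, 0, 0, 0, 0, 0, 0])

```text
clock: 5.53
eef_pos: [514.1, 58.9, 391.8]
eef_rot: [-3.141, -0.002, -2.902]
wrist_force: [0.1, 0.9, -3.0]
finger_gap: 9.4
finger_force: 45.0
```

```bash
python3 - <<'E'
from h import *
s=read_state(); print(s["clock"],s["joints"].round(3),s["eef_pos"].round(1),s["eef_rot"].round(3),s["wrist_force"].round(2),s["moment"].round(2))
f=lambda a:cv2.resize(cv2.cvtColor(a,cv2.COLOR_RGB2BGR),(400,300))
cv2.imwrite("pics/m4.png",np.hstack([f(camera("scene")[100:220,180:340]),f(camera("top")[150:270,180:340])]))
E
```

```text
5.5333 [ 4.400e-02  1.740e-01  1.471e+00 -1.000e-03  1.499e+00 -1.767e+00] [514.1  58.9 391.8] [-3.141e+00 -2.000e-03 -2.902e+00] [ 0.05  0.92 -2.98] [ 0.2  -0.25 -0.01]
```

View pics/m4.png

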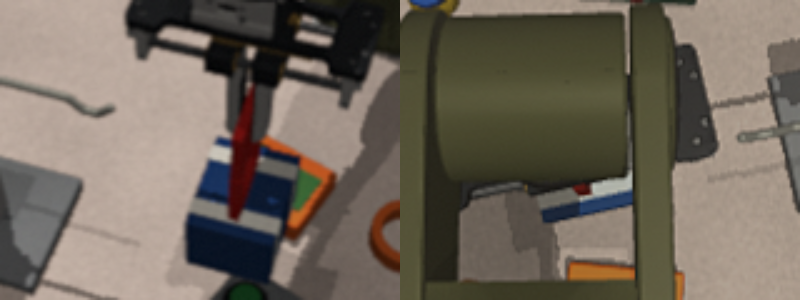

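The gift is held upright, with its handle between the fingers, outside the hook tip at scene (225,143). I'll average the weight reading and refine the hook with a model overlay.

```bash
cat >> h.py <<'E'
def avgF(n,cam="scene"):
    F=[];I=[]
    for _ in range(n):
        I.append(camera(cam).astype(float)); F.append(read_state()["wrist_force"])
    F=np.array(F); return F.mean(0).round(2),F.std(0).round(2),np.mean(I,0)
E
python3 - <<'E'
from h import *
F,sd,I=avgF(12); print(F,sd)
T=np.mean([camera("top").astype(float) for _ in range(4)],0)
p=[564.2,-222.9,-1.335]
L=[(-164,0,259),(-147,0,246),(-133,0,246),(-121,0,258),(-60,0,258)]
def panel(I,n,x,y,w,h):
    k=400/w; o=cv2.resize(cv2.cvtColor(I.astype(np.uint8),cv2.COLOR_RGB2BGR)[y:y+h,x:x+w],(400,600),interpolation=cv2.INTER_CUBIC)
    q=((proj(n,place(p,L))-[x-.5,y-.5])*k).round().astype(int)
    for a in q: cv2.circle(o,tuple(int(v) for v in a),3,(0,0,255),1)
    for g in range(w): cv2.line(o,(int((g+.5)*k),0),(int((g+.5)*k),12 if (x+g)%5==0 else 5),(0,255,255),1)
    for g in range(h): cv2.line(o,(0,int((g+.5)*k)),(12 if (y+g)%5==0 else 5,int((g+.5)*k)),(0,255,255),1)
    print(n,x,y,k,proj(n,place(p,L)).round(1).tolist()); return o
cv2.imwrite("pics/m5.png",np.hstack([panel(I,"scene",195,115,40,60),panel(T,"top",310,170,40,60)]))
E
```

```text
[-0.17 -0.07 -3.55] [0.49 0.35 0.64]
scene 195 115 10.0 [[226.6, 143.8], [219.8, 145.6], [214.0, 144.2], [208.5, 139.5], [183.3, 133.3]]
top 310 170 10.0 [[313.4, 205.6], [320.9, 204.4], [327.8, 202.9], [334.9, 201.1], [365.5, 194.5]]
```

View pics/m5.png

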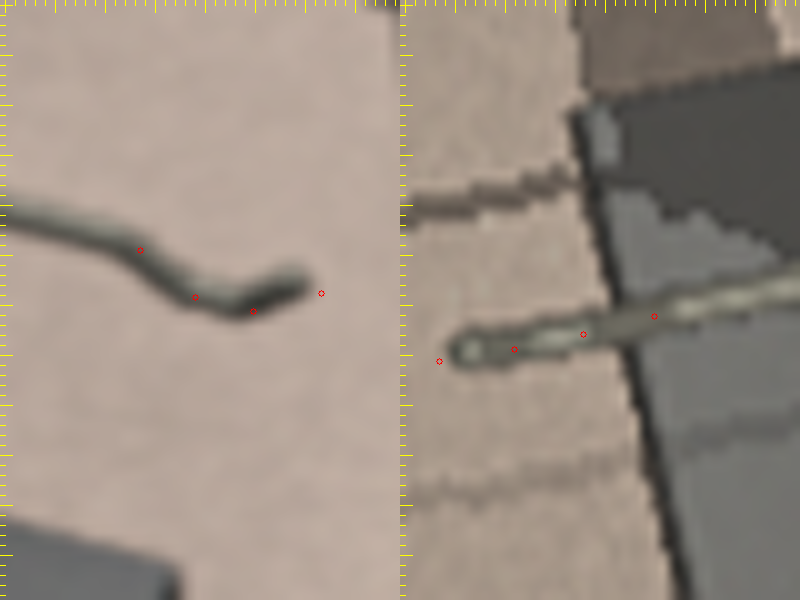

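The tip sits about 3.5 mm nearer the column than the model predicts: scene (225.3,142.6) and bend (218.2,144.7), top end at about (315.5,204.7). So the seat is at about (532.4, -90.8). The gift weighs about 3.6 N. I align outside the tip, then insert.

>>> carry_out(slide=[[-0.002, -0.06, 0], [-0.006, -0.14, 0], [-0.009, -0.2, 0], [-0.011, -0.24, 0.002], [-0.011, -0.249, 0.002], [-0.011, -0.249, 0.002], [-0.011, -0.249, 0.002]], dr=[[0, 0, 0], [0, 0, 0], [0, 0, 0], [0, 0, 0], [0, 0, 0], [0, 0, 0], [0, 0, 0]], gripper=[0, 0, 0, 0, 0, 0, 0])

```text
clock: 7.02
eef_pos: [511.8, -0.7, 393.2]
eef_rot: [3.141, 0.0, -2.901]
wrist_force: [0.1, -0.4, -3.9]
finger_gap: 9.4
finger_force: 45.0
```

>>> carry_out(slide=[[0.005, -0.02, 0], [0.012, -0.05, 0], [0.022, -0.09, 0], [0.031, -0.13, 0], [0.041, -0.17, 0], [0.048, -0.2, 0], [0.054, -0.225, 0], [0.056, -0.233, 0], [0.056, -0.233, 0], [0.056, -0.233, 0]], dr=[[0, 0, 0], [0, 0, 0], [0, 0, 0], [0, 0, 0], [0, 0, 0], [0, 0, 0], [0, 0, 0], [0, 0, 0], [0, 0, 0], [0, 0, 0]], gripper=[0, 0, 0, 0, 0, 0, 0, 0, 0, 0])

```text
clock: 7.85
eef_pos: [525.8, -59.3, 393.1]
eef_rot: [3.141, -0.0, -2.901]
wrist_force: [0.8, -0.1, -3.7]
finger_gap: 9.5
finger_force: 45.0
```

```bash
python3 - <<'E'
from h import *
F,sd,I=avgF(4); print(F,sd)
s=read_state(); print(s["clock"],s["eef_pos"].round(1),s["eef_rot"].round(3))
t=s["eef_pos"]-[0,0,119.5]; print("window_top px",proj("scene",t),proj("top",t))
cv2.imwrite("pics/m6.png",cv2.resize(cv2.cvtColor(I.astype(np.uint8),cv2.COLOR_RGB2BGR)[110:200,180:300],(800,600),interpolation=cv2.INTER_CUBIC))
E
```

```text
[ 0.34  0.19 -3.45] [0.42 0.39 0.82]
8.05 [525.7 -59.1 393.2] [ 3.142  0.    -2.9  ]
window_top px [[227.90474309 140.27478545]] [[312.07767192 204.94594558]]
```

View pics/m6.png

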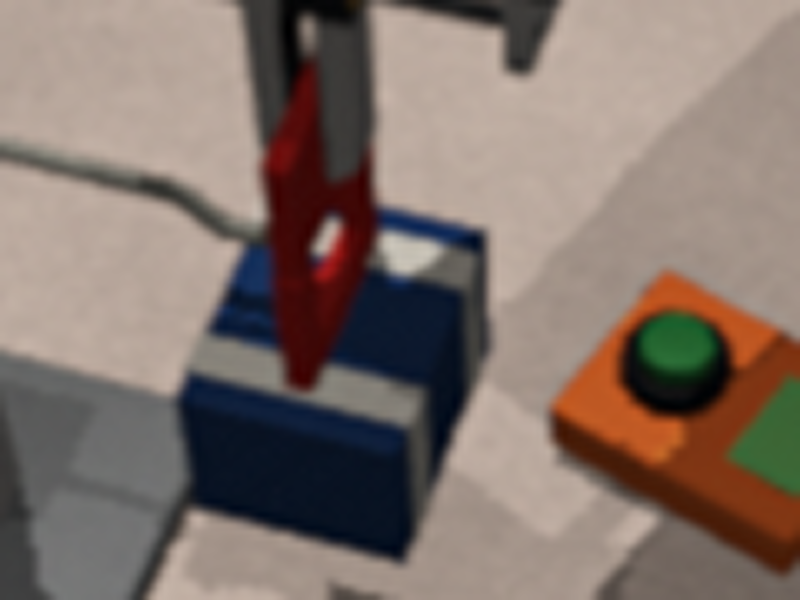

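The board (about scene (228,143)) stands just outside the tip, with the hook at window height and no contact force. I continue 32 mm to above the seat.

>>> carry_out(slide=[[0.003, -0.015, 0], [0.008, -0.04, 0], [0.014, -0.07, 0], [0.02, -0.095, 0], [0.025, -0.115, 0], [0.027, -0.127, 0], [0.027, -0.127, 0], [0.027, -0.127, 0]], dr=[[0, 0, 0], [0, 0, 0], [0, 0, 0], [0, 0, 0], [0, 0, 0], [0, 0, 0], [0, 0, 0], [0, 0, 0]], gripper=[0, 0, 0, 0, 0, 0, 0, 0])

```text
clock: 8.72
eef_pos: [532.5, -91.3, 393.1]
eef_rot: [3.141, -0.0, -2.901]
wrist_force: [-0.6, -0.8, -3.2]
finger_gap: 9.8
finger_force: 45.0
```

```bash
python3 - <<'E'
from h import *
F,sd,I=avgF(4); print(F,sd)
s=read_state(); print(s["clock"],s["eef_pos"].round(1),s["eef_rot"].round(3))
cv2.imwrite("pics/m7.png",cv2.resize(cv2.cvtColor(I.astype(np.uint8),cv2.COLOR_RGB2BGR)[115:175,180:260],(800,600),interpolation=cv2.INTER_CUBIC))
E
```

```text
[-0.13  0.13 -2.88] [0.37 0.32 0.23]
8.9167 [532.5 -90.9 393.2] [-3.142  0.    -2.901]
```

View pics/m7.png

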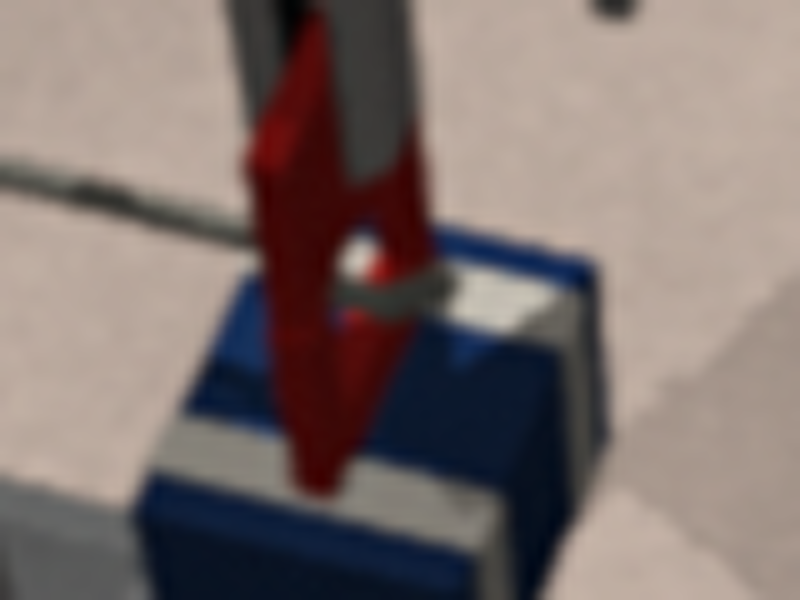

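The hook now passes through the window, with its tip out at about scene (225,143). I lower about 21 mm to just above the seat, then load slowly.

>>> carry_out(slide=[[0, 0, -0.015], [0, 0, -0.035], [0, 0, -0.055], [0, 0, -0.07], [0, 0, -0.082], [0, 0, -0.094], [0, 0, -0.106], [0, 0, -0.118], [0, 0, -0.13], [0, 0, -0.142]], dr=[[0, 0, 0], [0, 0, 0], [0, 0, 0], [0, 0, 0], [0, 0, 0], [0, 0, 0], [0, 0, 0], [0, 0, 0], [0, 0, 0], [0, 0, 0]], gripper=[0, 0, 0, 0, 0, 0, 0, 0, 0, 0])

```text
clock: 9.75
eef_pos: [532.6, -91.1, 357.5]
eef_rot: [-3.141, 0.0, -2.901]
wrist_force: [-0.5, -0.1, -2.0]
finger_gap: 9.7
finger_force: 45.0
```

```bash
python3 - <<'E'
from h import *
F,sd,I=avgF(6); print(F,sd)
s=read_state(); print(s["clock"],s["eef_pos"].round(1),s["moment"].round(2))
E
```

```text
[-0.41  0.86 -1.71] [0.64 0.41 0.35]
10.05 [532.6 -91.1 357.9] [0.23 0.02 0.02]
```

The hook's load shows a small outward side force of about 0.9 N in y, so the board probably rides on the inner bend. I unload, shift about 2.5 mm outward and reload.

>>> carry_out(slide=[[0, 0, 0.015], [0, 0, 0.035], [0, 0, 0.05], [-0.001, 0.005, 0.055], [-0.0024, 0.01, 0.055], [-0.0024, 0.01, 0.045], [-0.0024, 0.01, 0.033], [-0.0024, 0.01, 0.021], [-0.0024, 0.01, 0.01], [-0.0024, 0.01, 0]], dr=[[0, 0, 0], [0, 0, 0], [0, 0, 0], [0, 0, 0], [0, 0, 0], [0, 0, 0], [0, 0, 0], [0, 0, 0], [0, 0, 0], [0, 0, 0]], gripper=[0, 0, 0, 0, 0, 0, 0, 0, 0, 0])

```text
clock: 10.88
eef_pos: [531.9, -88.6, 357.2]
eef_rot: [3.141, -0.0, -2.901]
wrist_force: [0.5, 1.0, -1.8]
finger_gap: 9.8
finger_force: 45.0
```

```bash
python3 - <<'E'
from h import *
F,sd,I=avgF(8); print(F,sd)
s=read_state(); print(s["clock"],s["eef_pos"].round(1),s["moment"].round(2))
E
```

```text
[ 0.49  1.15 -1.8 ] [0.68 0.57 0.57]
11.2833 [531.9 -88.6 357.8] [ 0.32 -0.13  0.01]
```

>>> carry_out(slide=[[0, 0, 0.015], [0, 0, 0.035], [0, 0, 0.055], [-0.001, 0.005, 0.06], [-0.003, 0.013, 0.06], [-0.003, 0.013, 0.045], [-0.003, 0.013, 0.033], [-0.003, 0.013, 0.021], [-0.003, 0.013, 0.01], [-0.003, 0.013, 0]], dr=[[0, 0, 0], [0, 0, 0], [0, 0, 0], [0, 0, 0], [0, 0, 0], [0, 0, 0], [0, 0, 0], [0, 0, 0], [0, 0, 0], [0, 0, 0]], gripper=[0, 0, 0, 0, 0, 0, 0, 0, 0, 0])

```text
clock: 12.12
eef_pos: [531.2, -85.4, 357.2]
eef_rot: [3.142, -0.0, -2.901]
wrist_force: [0.1, -1.1, -1.4]
finger_gap: 9.6
finger_force: 45.0
```

```bash
python3 - <<'E'
from h import *
F,sd,I=avgF(10); print(F,sd)
s=read_state(); print(s["clock"],s["eef_pos"].round(1),s["moment"].round(2))
E
```

```text
[ 0.45 -0.78 -1.41] [0.58 0.26 0.23]
12.6167 [531.2 -85.4 357.8] [-0.12 -0.1   0.04]
```

The side force flipped, so the outer bend is now touched. The seat's middle must lie between, at y of about -87. I shift 1.7 mm back and reload.

>>> carry_out(slide=[[0, 0, 0.015], [0, 0, 0.035], [0, 0, 0.055], [0.001, -0.003, 0.06], [0.002, -0.007, 0.06], [0.002, -0.007, 0.045], [0.002, -0.007, 0.033], [0.002, -0.007, 0.021], [0.002, -0.007, 0.01], [0.002, -0.007, 0]], dr=[[0, 0, 0], [0, 0, 0], [0, 0, 0], [0, 0, 0], [0, 0, 0], [0, 0, 0], [0, 0, 0], [0, 0, 0], [0, 0, 0], [0, 0, 0]], gripper=[0, 0, 0, 0, 0, 0, 0, 0, 0, 0])

```text
clock: 13.45
eef_pos: [531.7, -87.2, 357.2]
eef_rot: [-3.142, -0.0, -2.901]
wrist_force: [1.3, -0.2, -1.7]
finger_gap: 9.6
finger_force: 45.0
```

```bash
python3 - <<'E'
from h import *
F,sd,I=avgF(8); print(F,sd)
s=read_state(); print(s["clock"],s["eef_pos"].round(1),s["moment"].round(2))
E
```

```text
[ 1.09 -0.83 -1.5 ] [0.27 0.26 0.25]
13.85 [531.7 -87.1 357.8] [-0.1  -0.33 -0.02]
```

>>> carry_out(slide=[[0, 0, -0.01], [0, 0, -0.02], [0, 0, -0.028], [0, 0, -0.028], [0, 0, -0.028]], dr=[[0, 0, 0], [0, 0, 0], [0, 0, 0], [0, 0, 0], [0, 0, 0]], gripper=[0, 0, 0, 0, 0])

```text
clock: 14.27
eef_pos: [531.7, -87.1, 350.6]
eef_rot: [3.142, 0.0, -2.901]
wrist_force: [0.9, -0.9, -0.6]
finger_gap: 9.4
finger_force: 45.0
```

```bash
python3 - <<'E'
from h import *
F,sd,I=avgF(10); print(F,sd)
s=read_state(); print(s["clock"],s["eef_pos"].round(1),s["moment"].round(2))
E
```

```text
[ 0.94 -1.09 -0.51] [0.43 0.37 0.53]
14.7667 [531.7 -87.1 350.7] [-0.16 -0.35  0.03]
```

>>> carry_out(slide=[[0.0004, -0.002, -0.006], [0.0008, -0.0034, -0.012], [0.0008, -0.0034, -0.015], [0.0008, -0.0034, -0.015], [0.0008, -0.0034, -0.015]], dr=[[0, 0, 0], [0, 0, 0], [0, 0, 0], [0, 0, 0], [0, 0, 0]], gripper=[0, 0, 0, 0, 0])

```text
clock: 15.18
eef_pos: [531.9, -87.9, 346.8]
eef_rot: [3.141, -0.0, -2.901]
wrist_force: [-0.7, 0.3, -0.0]
finger_gap: 9.4
finger_force: 45.0
```

```bash
python3 - <<'E'
from h import *
F,sd,I=avgF(16); print(F,sd)
s=read_state(); print(s["clock"],s["eef_pos"].round(1),s["moment"].round(2))
E
```

```text
[-0.03  0.77 -0.17] [0.46 0.44 0.47]
15.9833 [531.9 -88.  346.9] [ 0.24 -0.14 -0.01]
```

>>> carry_out(slide=[[-0.0003, 0.001, -0.006], [-0.0003, 0.001, -0.006], [-0.0003, 0.001, -0.006], [-0.0003, 0.001, -0.006]], dr=[[0, 0, 0], [0, 0, 0], [0, 0, 0], [0, 0, 0]], gripper=[0, 0, 0, 0])

```text
clock: 16.32
eef_pos: [531.8, -87.9, 345.4]
eef_rot: [-3.141, 0.0, -2.901]
wrist_force: [0.7, -1.2, -0.1]
finger_gap: 9.9
finger_force: 45.0
```

```bash
python3 - <<'E'
from h import *
F,sd,I=avgF(14); print(F,sd)
s=read_state(); print(s["clock"],s["eef_pos"].round(1))
cv2.imwrite("pics/pre.png",I)
E
```

```text
[ 0.67 -1.84  0.12] [0.38 0.62 0.37]
17.0167 [531.8 -87.8 345.4][ WARN:0@5.951] global loadsave.cpp:1063 imwrite_ Unsupported depth image for selected encoder is fallbacked to CV_8U.
```

z-force is near zero, so the spring bears the weight. I take out the residual side strain and let go.

>>> carry_out(slide=[[0.0002, -0.0007, 0], [0.0002, -0.0007, 0], [0.0002, -0.0007, 0], [0.0002, -0.0007, 0], [0.0002, -0.0007, 0], [0.0002, -0.0007, 0], [0.0002, -0.0007, 0], [0.0002, -0.0007, 0]], dr=[[0, 0, 0], [0, 0, 0], [0, 0, 0], [0, 0, 0], [0, 0, 0], [0, 0, 0], [0, 0, 0], [0, 0, 0]], gripper=[0, 0, 0, 35, 35, 35, 35, 35])

```text
clock: 17.68
eef_pos: [531.9, -87.9, 345.4]
eef_rot: [3.142, -0.0, -2.901]
wrist_force: [0.5, 0.4, 0.9]
finger_gap: 32.7
finger_force: 0.0
```

```bash
python3 - <<'E'
from h import *
P=cv2.imread("pics/pre.png",0).astype(np.float32)  # saved RGB-as-BGR
g=lambda I:cv2.cvtColor(I.astype(np.uint8),cv2.COLOR_BGR2GRAY).astype(np.float32)
# gift region below hook: track vertical shift
for i in range(6):
    I=camera("scene"); s=read_state()
    print(round(s["clock"],2),s["wrist_force"].round(1),round(s["finger_gap"],1),cv2.phaseCorrelate(P[150:200,190:250],g(I)[150:200,190:250]))
E
```

```text
17.73 [ 0.5 -0.1 -0.4] 33.0 ((0.27770898085734785, -0.1984677629302105), 1.044743174235026)
17.78 [0.1 0.2 0.9] 32.7 ((0.2624440435772435, -0.24505935770926257), 1.0390245515505472)
17.83 [ 0.5 -0.2  0.7] 33.0 ((0.22741611129635686, -0.2865767260107539), 1.0492062021891275)
17.88 [-0.3  0.1  0. ] 32.8 ((0.15520681894988897, -0.24943624329583258), 1.038561041990916)
17.93 [-0.8 -0.6 -1.5] 32.9 ((0.2118319847402219, -0.24076783230150056), 1.0238805130322775)
17.98 [-0.2 -0.   0.3] 33.2 ((0.18129481220299226, -0.3198941912791078), 1.0279127260843912)
```

The release was clean: the gift shifted only about 0.3 px. Now I rise clear, then go above the button with the fingers shut and turned away from the gift.

>>> carry_out(slide=[[0, 0, 0.02], [0, 0, 0.06], [0, 0, 0.1], [0, 0, 0.15], [0, 0, 0.2], [0, 0, 0.25], [0, 0, 0.29], [0, 0, 0.31], [0, 0, 0.31], [0, 0, 0.31]], dr=[[0, 0, 0], [0, 0, 0], [0, 0, 0], [0, 0, 0], [0, 0, 0], [0, 0, 0], [0, 0, 0], [0, 0, 0], [0, 0, 0], [0, 0, 0]], gripper=[35, 35, 35, 35, 35, 35, 35, 35, 35, 35])

```text
clock: 18.82
eef_pos: [531.8, -87.9, 422.8]
eef_rot: [-3.142, 0.0, -2.901]
wrist_force: [0.9, -0.1, 0.2]
finger_gap: 32.9
finger_force: 0.0
```

>>> carry_out(slide=[[-0.001, 0.06, 0], [-0.003, 0.15, 0], [-0.006, 0.26, 0], [-0.01, 0.37, 0], [-0.013, 0.48, 0], [-0.016, 0.57, 0], [-0.018, 0.63, 0], [-0.018, 0.653, 0], [-0.018, 0.653, 0], [-0.018, 0.653, 0]], dr=[[0, 0, -0.01], [0, 0, -0.03], [0, 0, -0.05], [0, 0, -0.07], [0, 0, -0.09], [0, 0, -0.11], [0, 0, -0.125], [0, 0, -0.14], [0, 0, -0.15], [0, 0, -0.15]], gripper=[35, 35, 35, 0, 0, 0, 0, 0, 0, 0])

```text
clock: 19.65
eef_pos: [527.3, 75.8, 422.1]
eef_rot: [-3.141, -0.001, 2.438]
wrist_force: [-0.2, -0.7, -0.0]
finger_gap: 0.6
finger_force: 0.0
```

>>> carry_out(slide=[[0, 0, -0.06], [0, 0, -0.15], [0, 0, -0.27], [0, 0, -0.4], [0, 0, -0.53], [0, 0, -0.66], [0, 0, -0.77], [0, 0, -0.84], [0, 0, -0.88], [0, 0, -0.88]], dr=[[0, 0, -0.01], [0, 0, -0.02], [0, 0, -0.035], [0, 0, -0.05], [0, 0, -0.065], [0, 0, -0.08], [0, 0, -0.09], [0, 0, -0.1], [0, 0, -0.1], [0, 0, -0.1]], gripper=[0, 0, 0, 0, 0, 0, 0, 0, 0, 0])

```text
clock: 20.48
eef_pos: [526.7, 75.0, 200.8]
eef_rot: [-3.138, -0.001, 1.815]
wrist_force: [0.0, -0.1, -0.1]
finger_gap: 0.6
finger_force: 0.0
```

```bash
python3 - <<'E'
from h import *
Is=[];F=[]
for i in range(24): Is.append(camera("scene")); s=read_state(); F.append(s["wrist_force"])
g=lambda I:cv2.cvtColor(I.astype(np.uint8),cv2.COLOR_RGB2GRAY).astype(np.float32)
P=g(Is[0])[150:200,190:250]
print([tuple(np.round(cv2.phaseCorrelate(P,g(I)[150:200,190:250])[0],2)) for I in Is[::4]], "absdiff",[round(float(np.abs(g(I)[110:200,170:250]-g(Is[-1])[110:200,170:250]).mean()),2) for I in Is[::4]])
print(s["clock"],s["eef_pos"].round(1),s["eef_rot"].round(3),np.mean(F,0).round(2))
t=s["eef_pos"]-[0,0,97]; print("tip px",proj("scene",t),proj("top",t))
T=camera("top")
f=lambda a,w,h:cv2.resize(cv2.cvtColor(a,cv2.COLOR_RGB2BGR),(w,h),interpolation=cv2.INTER_CUBIC)
cv2.imwrite("pics/m8.png",np.hstack([f(Is[-1][90:270,160:340],500,500),f(T[160:268,200:308],300,500)]))
E
```

```text
[(np.float64(0.0), np.float64(0.0)), (np.float64(-0.03), np.float64(-0.01)), (np.float64(-0.01), np.float64(0.02)), (np.float64(0.01), np.float64(-0.02)), (np.float64(0.05), np.float64(-0.02)), (np.float64(0.01), np.float64(-0.01))] absdiff [0.78, 0.78, 0.75, 0.75, 0.75, 0.75]
21.6833 [527.4  75.3 202.9] [-3.142 -0.     1.812] [0.05 0.04 0.05]
tip px [[278.57652231 207.56265916]] [[247.06205401 209.41124887]]
```

View pics/m8.png

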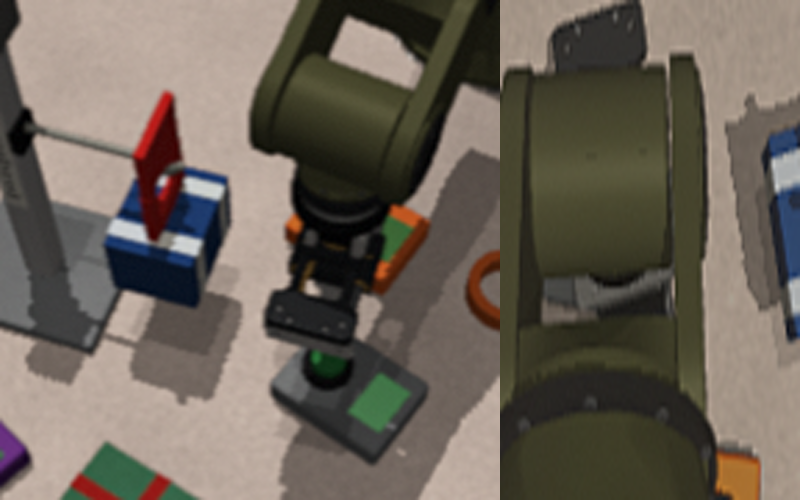

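The gift hangs freely and its image is still (shifts below 0.05 px over 1.2 s). The shut fingers stand above the green button of the grey console. Going down.

>>> carry_out(slide=[[0, 0, -0.05], [0, 0, -0.11], [0, 0, -0.16], [0, 0, -0.19], [0, 0, -0.2], [0, 0, -0.208], [0, 0, -0.216], [0, 0, -0.224], [0, 0, -0.224]], dr=[[0, 0, 0], [0, 0, 0], [0, 0, 0], [0, 0, 0], [0, 0, 0], [0, 0, 0], [0, 0, 0], [0, 0, 0], [0, 0, 0]], gripper=[0, 0, 0, 0, 0, 0, 0, 0, 0])

```text
clock: 22.48
eef_pos: [527.6, 75.4, 147.2]
eef_rot: [3.141, 0.0, 1.812]
wrist_force: [0.5, 0.4, 2.3]
finger_gap: 0.4
finger_force: 1.0
```

>>> carry_out(slide=[[0, 0, -0.005], [0, 0, -0.01], [0, 0, -0.014], [0, 0, -0.014]], dr=[[0, 0, 0], [0, 0, 0], [0, 0, 0], [0, 0, 0]], gripper=[0, 0, 0, 0])

```text
clock: 22.82
eef_pos: [527.6, 75.4, 143.6]
eef_rot: [3.141, 0.0, 1.812]
wrist_force: [0.7, 0.7, 4.4]
finger_gap: 0.3
finger_force: 1.9
```

>>> carry_out(slide=[[0, 0, -0.004], [0, 0, -0.008], [0, 0, -0.008], [0, 0, -0.008]], dr=[[0, 0, 0], [0, 0, 0], [0, 0, 0], [0, 0, 0]], gripper=[0, 0, 0, 0])

```text
clock: 23.15
eef_pos: [527.7, 75.4, 143.0]
eef_rot: [3.14, 0.0, 1.812]
wrist_force: [-7.5, -1.1, 22.1]
finger_gap: 0.3
finger_force: 11.2
```

The button bottomed out (22 N, no more travel). I let it up and retract.

>>> carry_out(slide=[[0, 0, 0.01], [0, 0, 0.03], [0, 0, 0.06], [0, 0, 0.12], [0, 0, 0.2], [0, 0, 0.3], [0, 0, 0.38], [0, 0, 0.4], [0, 0, 0.4], [0, 0, 0.4]], dr=[[0, 0, 0], [0, 0, 0], [0, 0, 0], [0, 0, 0], [0, 0, 0], [0, 0, 0], [0, 0, 0], [0, 0, 0], [0, 0, 0], [0, 0, 0]], gripper=[0, 0, 0, 0, 0, 0, 0, 0, 0, 0])

```text
clock: 23.98
eef_pos: [527.0, 75.3, 240.5]
eef_rot: [-3.14, -0.0, 1.812]
wrist_force: [0.3, 1.6, -0.8]
finger_gap: 0.6
finger_force: 0.0
```

```bash
python3 - <<'E'
from h import *
P=cv2.imread("pics/m8.png",0)
A=[cv2.cvtColor(camera("scene"),cv2.COLOR_RGB2GRAY).astype(np.float32) for _ in range(6)]
now=cv2.resize(A[-1][90:270,160:340],(500,500),interpolation=cv2.INTER_CUBIC)
print("gift vs before press (px/2.8)",cv2.phaseCorrelate(P[100:300,90:230].astype(np.float32),now[100:300,90:230]),"during",cv2.phaseCorrelate(A[0][120:205,185:250],A[-1][120:205,185:250]))
s=read_state(); print(s["clock"],s["eef_pos"].round(1),s["wrist_force"].round(1)); print(sign_off())
E
```

```text
gift vs before press (px/2.8) ((-0.0329134495055996, -0.021558939759913187), 0.8914066876305474) during ((-0.0017583624658357166, 0.019038167682801088), 0.9979892408406293)
24.2833 [527.2  75.3 240.7] [ 0.  -0.1 -0.6]
the job is handed in; nothing more can be done
None
```

The gift hangs still on the scale's hook, and I pressed the grey console's green button fully down once the hook was still, then let it up; the press peaked at about 22 N against the suggested 6 N. I handed the job in at 24.3 s.

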